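Slide the sample carrier under the spring clip

ROBOT

A 7-joint arm with a two-finger parallel gripper is mounted at the origin on a cart in front of the work surface, level with it; the furniture and walls round the work are solid. World frame = base frame: x ahead of the robot, y to its left, z up, the work surface at z = 0. Lengths are in m, angles in rad, forces in N, time in s.
With the tool pointing down it reaches from about 0.4 to 0.85 m from the base axis. Payload 6.9 kg.
Tool frame: the origin (TCP) lies at the centre of the arm's flange, where the gripper is bolted on; the fingertips stand 173 mm ahead of it and the grasp point (between the pads) lies 155 mm ahead of it; z points along the fingers, y is the direction in which the jaws open and shut (so a half turn about z gives the same grasp; the last joint's range is limited). The gripper opens to 85 mm and grips with 20 to 120 N. Pads are 22 mm wide; open, the fingers measure 114 mm over their backs; the gripper's body (76 mm by 85 mm) begins 54 mm behind the grasp point. The pads swing forward as they close: fully open they stand 13 mm farther back than shut.
Start: joints at [-1.141, 0.507, -0.238, 1.5, 0.126, 1.149, -0.155], TCP at [0.199, 0.593, 0.405] pointing down, gripper open.
Joint ranges: [-3.08, 3.08], [-0.24, 2.05], [-1.43, 1.35], [0, 2.5], [-1.52, 4.66], [0.17, 1.96], [-2.89, 2.89]. Speed limits (rad/s): [2.39, 2.39, 3.14, 3.14, 3.14, 3.14, 3.14].

INTERFACE

Orientations are given as a 3x3 rotation matrix whose columns are the frame's x, y, z axes.
In Python, from plant import robot, cams gives the robot as it stands.
- The arm moves only by the tool carry_out, never from a script. Its argument "series" is a list of rows, each a list of 6 numbers: the shift along the world's x, y, z in units of 30 mm (1.0 is 30 mm), then the turn, a rotation vector about the world's x, y, z in units of 10 degrees (1.0 is 10 degrees). In form: [[tx, ty, tz, rx, ry, rz], ...]. A call has exactly 8 rows; each row shifts and turns the commanded pose from where the row before left it; what a row does not reach is not made up. A row lasts 1/8 s, in which the tool goes at most 62.5 mm and 10.7 degrees, less where a joint would pass 70% of its speed; a pose out of reach is approached as far as the arm can. A call is refused whole if a number of a shift passes 1 or a number of a turn 1, either way. A call with a gripper value outside its range is refused whole. "fingers" is the opening, from 0 (shut) to 1 (fully open), set as the call begins (left out, the last holds). The fingers move at their own pace and stop on an object; the grip force is fixed at half the most. Time passes only in rows, so rows that do not move let the fingers close, or fill a call up. It gives the time, the measured TCP pose, the force and the opening at its end, in the units of the state.
- robot.observe(): the state, without advancing time (a new reading comes with each control period).
- cams.capture(name): name is "scene" or "top" or "wrist"; returns the picture (384x512x3 uint8, red, green, blue); there is no depth.
- cams.get_calibration(name): a dict with "fx", "fy", "cx", "cy" (pixels), "eye" and "orientation" of the camera in the world. Camera axes: x right, y up, looking along -z (the intrinsics and any distortion apply to the point x, -y, -z); pixel columns grow to the right and rows downward; lengths in m; the calibration is good to about 2 mm. A picture is of the moment at which its call begins: read the wrist's pose just before it. get_calibration takes no time and is no camera call; for the wrist camera it gives the pose at the moment of the call.
- robot.close_job(): hands the job in, once; it reports no verdict.
The state is a dict: "time": time; "q": joint angles; "dq": joint speeds; "joint_efforts": joint torques, N m; "position": TCP position; "tool_rot": TCP orientation; "ft_force": force on the tool from outside, world axes, zero at the start; "moment": the same for the moment, N m; "width": opening from 0.0 (shut) to 1.0 (fully open).
Only numpy, scipy, OpenCV 4.12 (cv2) and the standard library are available. Lean on these libraries where they do the work, as an engineer would, in place of code of your own. Each camera call takes 0.05 s, during which the arm holds its last target. There are 200 camera calls.

TASK

Hold the red bar of the spring clip down with one fingertip so that the clip's jaw stands open, and with the other fingertip push the blue sample carrier along its channel, under the open jaw, until it is fully home against the end stop. Then let go, so that the jaw comes down and clamps the carrier, and move clear. Only push the carrier, do not lift it, and leave the things standing round the fixture where they are.

Things in the scene. Friction and masses are not known exactly. Their poses are not given: they have to be found in the camera images.
- fixture: Grey fixture fixed to the worktop. Base x -120 to +75, y -82 to +43 mm, 12 mm thick (8 mm from y = -47 outward, under the bar); its top is the channel floor. Origin on the worktop (z = 0) under the channel's centre line; the carrier is pushed along +x. Two rails 4 mm high, inner faces at y = +17 and -17 mm. The clip's hinge, 8 mm thick, runs along x at y = -30, z = 24 mm (lugs to z = 28 mm).
- end_stop (a point): Point on the channel floor at the middle of the end stop's face (x = +56 mm, y = 0, z = 12 mm in the fixture's frame). The stop is a dark steel bar across the channel, 12 mm high over the floor. Axes as the fixture's.
- carrier: Blue plastic plate, loose, 56 mm long (its x, along the fixture's x), 30 wide, 8 thick, about 40 g, with a white and amber window. Origin: centre of its underside, on the channel floor (its top at z = 20 mm). Its rear end, to be pushed, is at its x = -28 mm. Starts in the channel before the closed jaw. Home, front end on the end stop: origin at x = +28 mm of the fixture, rear end at x = 0.
- clip (a joint): Swing of the spring clip, rad. 0: shut, the jaw's lip 1.5 mm over the channel floor, blocking it (pushing the carrier on it does not open it). The carrier passes from about 0.25; 0.34: bar level, lip 10 mm or more over the floor; 0.40: hard stop, not needed. Resting on the carrier it reads 0.23. Springs back: a finger on the bar needs about 1.5 N to start, 5 N at 0.34.
- clip_bar (a point): Middle of the top of the clip's red bar; moves with it. Bar: fixture x -110 to +20 mm, 26 wide, 3 thick. Shut, it slopes from z = 23 (hinge side) up to 31 mm (outer side). Pressed to 0.34 rad its top is level at z = 15.5 mm, y -50 to -76 mm: 3.5 mm over the channel floor, so a second fingertip at that height meets the carrier's rear end. A finger can slide along it in x while pressing.
- jaw (a point): Underside of the jaw's lip, middle; moves with the clip. The jaw is a steel arm from the hinge across the channel to fixture y = +8 mm, x +12 to +36 mm, its top at z = 27 mm shut, up to 40 mm open. With the carrier home, the jaw begins 12 mm beyond the carrier's rear end, clear of the pushing finger.
- stain_vial: Brown glass vial with a white cap, loose bystander, 25 mm diameter, 58 mm high, upright. Origin at the centre of its underside.
- white_pot: White plastic pot with a black lid, loose bystander, 41 mm diameter, 53 mm high, upright. Origin at the centre of its underside.
- petri: Clear round petri dish, loose bystander, 44 mm diameter, 13 mm high. Origin at the centre of its underside.
There are look-alikes about, which are no part of the job. What is shaped like the carrier but purple or yellow is not meant.

How it is judged:
On the way, in this order (a step that is already met when the one before it is completed fails the run):
1. a finger holds the clip open while the carrier is still outside it (contact force between the fingers and fixture above 1 N and value of joint clip above 0.255 rad and x of carrier in the frame of fixture below 0.01 m), for 0.1 s.
2. the carrier is home against the end stop while a finger still holds the clip open (contact force between the fingers and fixture above 1 N and value of joint clip above 0.255 rad and x of carrier in the frame of fixture above 0.025 m), for 0.1 s.
At the end, for the whole second after the job is handed in: The carrier lies flat in the channel within 3 mm of the end stop (and within 5 mm of the channel's middle, square to it within 0.1 rad), at rest, with the released clip resting on it (clip joint 0.20 to 0.275 rad) (x of carrier in the frame of fixture between 0.025 and 0.031 m and y of carrier in the frame of fixture between -0.005 and 0.005 m and z of carrier in the frame of fixture below 0.014 m and angle between the x axis of carrier and the x axis of fixture, either way round below 0.1 rad and value of joint clip between 0.2 and 0.275 rad and linear speed of carrier below 0.01 m/s); the robot touches nothing.
It fails at once if the carrier was lifted off the channel floor (z of carrier in the frame of fixture above 0.022 m).
It fails at once if the carrier was tipped up (angle between carrier's own z axis and vertical above 0.35 rad).
It fails at once if the brown vial was pushed about (distance of stain_vial from where it was at the start of the episode above 0.02 m).
It fails at once if the white pot was pushed about (distance of white_pot from where it was at the start of the episode above 0.02 m).
It fails at once if the petri dish was pushed about (distance of petri from where it was at the start of the episode above 0.02 m).
It also fails if it takes over 45 s, if anything falls off the work surface, if the arm or the gripper's body presses on something with over 40 N, if the wrist force passes 120 N, or if a joint passes its speed limit or range.

## Working session

There is one attempt and no reset: what is moved stays moved. The work goes in short steps, Python scripts to look and compute and a tool call to move; the robot and the scene stay as the last step left them, time stands still between calls to the robot, and variables do not carry over. Pictures are saved under pics/ and viewed, about 8 in all and at most 12, crops included, and the job is handed in when it is done.

Besides the shell and the picture viewer there is one more tool, called after "Call:" by a JSON object that holds its "fn" and its "kwargs", one argument or row to a line. carry_out: Moves the arm, as the interface text tells. Its arguments: {"type":"object","properties":{"series":{"type":"array","items":{"type":"array","items":{"type":"number"}}},"fingers":{"type":"number"}},"required":["series"]}

```bash
mkdir -p pics; ls
python3 - <<'E'
from plant import robot, cams
import cv2, numpy as np
s=robot.observe(); print(s['time'],s['position'],s['tool_rot'],s['ft_force'],s['width'])
for n in ['scene','top']:
    im=cams.capture(n); cv2.imwrite(f'pics/{n}0.png',im[:,:,::-1]); print(n,cams.get_calibration(n))
E
```

```text
pics
0.0 [0.1988489  0.59231591 0.4038238 ] [[-9.48047337e-01  3.18128824e-01 -5.46909811e-04]
 [ 3.18129292e-01  9.48045753e-01 -1.73297200e-03]
 [-3.28128187e-05 -1.81692752e-03 -9.99998349e-01]] [ 0.08418638 -0.82619591  0.40485103] 1.0014190040662099
scene {'fx': 444.84957911692624, 'fy': 444.84957911692624, 'cx': 253.15255468505762, 'cy': 193.16513327478344, 'eye': array([-0.0702461 , -0.44656812,  0.41194008]), 'orientation': array([[ 0.64938704,  0.33311387, -0.68361657],
       [-0.76014909,  0.25872106, -0.59601743],
       [-0.02167567,  0.90669651,  0.42122631]])}
top {'fx': 419.5256726291378, 'fy': 419.5256726291378, 'cx': 250.54462504487688, 'cy': 193.2860310750988, 'eye': array([0.43313982, 0.05442428, 0.96690949]), 'orientation': array([[-0.00504326,  0.99440718, -0.10549369],
       [-0.99983932, -0.00682909, -0.01657394],
       [-0.01720167,  0.10539316,  0.99428184]])}
```

View pics/top0.png

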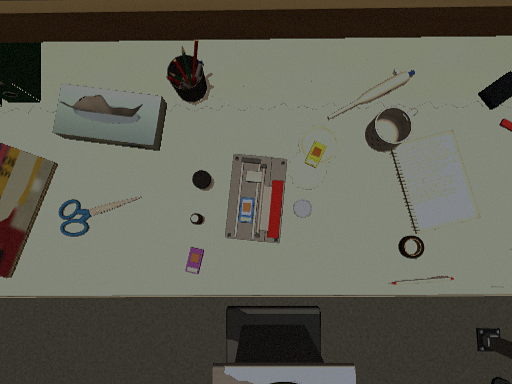

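View pics/scene0.png

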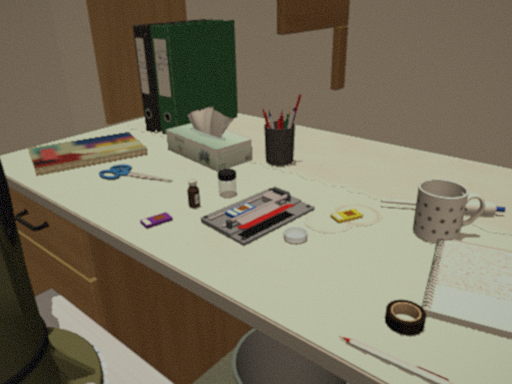

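The top view shows the fixture at about (258,198), with the red bar on its right at (276,209) and the blue carrier at (246,210). The vial is at (196,218), the pot at (202,180) and the petri dish at (302,208). Next I'll zoom in on the fixture and measure it.

```bash
cat > h.py <<'E'
from plant import robot, cams
import cv2, numpy as np
def ray2plane(c,px,z):
    px=np.atleast_2d(px).astype(float)
    d=np.c_[(px[:,0]-c['cx'])/c['fx'],-(px[:,1]-c['cy'])/c['fy'],-np.ones(len(px))]@np.array(c['orientation']).T
    e=np.array(c['eye']); return e+d*((z-e[2])/d[:,2])[:,None]
def proj(c,P):
    p=(np.atleast_2d(P)-c['eye'])@np.array(c['orientation'])
    return np.c_[c['cx']+c['fx']*p[:,0]/-p[:,2], c['cy']-c['fy']*p[:,1]/-p[:,2]]
E
python3 - <<'E'
from h import *
im=cv2.imread('pics/top0.png'); c=cams.get_calibration('top')
crop=im[145:250,185:325]; cv2.imwrite('pics/crop0.png',cv2.resize(crop,None,fx=5.6,fy=5.6,interpolation=cv2.INTER_CUBIC))
hsv=cv2.cvtColor(im,cv2.COLOR_BGR2HSV)
def comp(lo,hi,z,n):
    m=cv2.inRange(hsv,lo,hi); m[:140]=0;m[250:]=0;m[:,:180]=0;m[:,330:]=0
    k,l,st,ce=cv2.connectedComponentsWithStats(m); i=1+np.argmax(st[1:,4]); 
    r=cv2.minAreaRect(np.argwhere(l==i)[:,::-1].astype(np.float32)); b=cv2.boxPoints(r)
    print(n,st[i],r,'\n',ray2plane(c,np.vstack([b,r[0]]),z).round(4))
comp((0,150,80),(8,255,255),0.027,'bar')
comp((100,100,60),(125,255,255),0.02,'carrier')
E
```

```text
bar [267 180  16  58 611] ((274.8712463378906, 208.86520385742188), (10.951375007629395, 57.31157302856445), 5.389311790466309) 
 [[ 0.435   0.0345  0.027 ]
 [ 0.5631  0.0212  0.027 ]
 [ 0.5606 -0.0034  0.027 ]
 [ 0.4326  0.0103  0.027 ]
 [ 0.4974  0.0157  0.027 ]]
carrier [239 197  15  26 116] ((246.08909606933594, 209.60891723632812), (13.034988403320312, 24.477916717529297), 5.710593223571777) 
 [[0.4706 0.098  0.02  ]
 [0.5258 0.0923 0.02  ]
 [0.5226 0.0629 0.02  ]
 [0.4675 0.0687 0.02  ]
 [0.4966 0.0805 0.02  ]]
```

View pics/crop0.png

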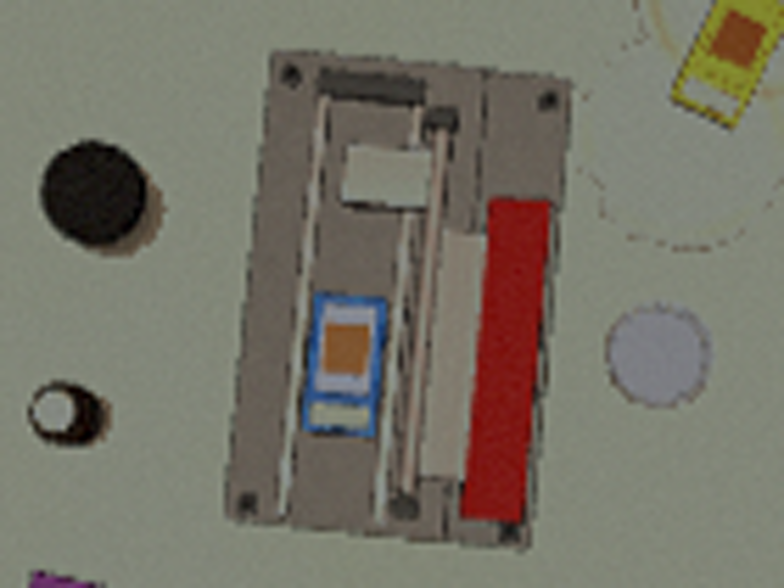

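Bar and carrier fits agree: the fixture is yawed about -6° with its origin near (0.549, 0.075). The carrier sits at fixture x ≈ -52, y ≈ 0. I'll move above the start point, TCP about (0.450, 0.053), and look with the wrist camera.

Call:
{"fn": "carry_out", "kwargs": {
  "series": [
    [0.35,-0.75,-0.1,0,0,0.05],
    [0.35,-0.75,-0.1,0,0,0.05],
    [0.35,-0.75,-0.1,0,0,0.05],
    [0.35,-0.75,-0.1,0,0,0.05],
    [0.35,-0.75,-0.1,0,0,0.05],
    [0.35,-0.75,-0.1,0,0,0.05],
    [0.35,-0.75,-0.1,0,0,0.05],
    [0.35,-0.75,-0.1,0,0,0.05]
  ],
  "fingers": 0.58
}}

```text
time: 1.1
position: [0.2831, 0.4116, 0.3803]
tool_rot: [[-0.968, 0.251, -0.0], [0.251, 0.968, -0.001], [0.0, -0.001, -1.0]]
ft_force: [-0.2, 0.3, 0.5]
width: 0.579
```

Call:
{"fn": "carry_out", "kwargs": {
  "series": [
    [0.35,-0.75,-0.2,0,0,0.05],
    [0.35,-0.75,-0.2,0,0,0.05],
    [0.35,-0.75,-0.2,0,0,0.05],
    [0.35,-0.75,-0.2,0,0,0.05],
    [0.35,-0.75,-0.2,0,0,0.05],
    [0.35,-0.75,-0.2,0,0,0.05],
    [0.35,-0.75,-0.2,0,0,0.05],
    [0.35,-0.75,-0.2,0,0,0.05]
  ]
}}

```text
time: 2.1
position: [0.367, 0.2317, 0.3323]
tool_rot: [[-0.983, 0.183, -0.0], [0.183, 0.983, -0.0], [0.0, -0.0, -1.0]]
ft_force: [-0.7, 0.5, -1.1]
width: 0.58
```

Call:
{"fn": "carry_out", "kwargs": {
  "series": [
    [0.35,-0.75,-0.2,0,0,0.05],
    [0.35,-0.75,-0.2,0,0,0.05],
    [0.35,-0.75,-0.2,0,0,0.05],
    [0.35,-0.75,-0.2,0,0,0.05],
    [0.35,-0.75,-0.2,0,0,0.05],
    [0.35,-0.75,-0.2,0,0,0.05],
    [0.35,-0.75,-0.2,0,0,0.05],
    [0,0,0,0,0,0.05]
  ]
}}

```text
time: 3.1
position: [0.4407, 0.0734, 0.2901]
tool_rot: [[-0.993, 0.117, -0.001], [0.117, 0.993, -0.001], [0.001, -0.001, -1.0]]
ft_force: [-0.5, 0.7, -0.1]
width: 0.583
```

Call:
{"fn": "carry_out", "kwargs": {
  "series": [
    [0.1,-0.2,-0.3,0,0,0.03],
    [0.1,-0.2,-0.3,0,0,0.02],
    [0.1,-0.2,-0.3,0,0,0.02],
    [0,-0.07,-0.3,0,0,0],
    [0,0,-0.1,0,0,0],
    [0,0,0,0,0,0],
    [0,0,0,0,0,0],
    [0,0,0,0,0,0]
  ]
}}

```text
time: 4.1
position: [0.4494, 0.055, 0.2519]
tool_rot: [[-0.995, 0.102, 0.001], [0.102, 0.995, 0.0], [-0.001, 0.0, -1.0]]
ft_force: [0.5, 0.0, 0.1]
width: 0.584
```

Run:
```python
from h import *
s=robot.observe(); c=cams.get_calibration('wrist'); im=cams.capture('wrist')[:,:,::-1].copy()
print(s['time'],s['position'],s['tool_rot'].round(4),s['ft_force'],c)
cv2.imwrite('pics/w1.png',im)
t=np.radians(-6); R=np.array([[np.cos(t),-np.sin(t)],[np.sin(t),np.cos(t)]])
F=lambda x,y,z: np.r_[np.array([.5488,.0747])+R@[x/1e3,y/1e3],z/1e3]
pts=[F(-80.5,15,20),F(-80.5,-15,20),F(-110,-51.7,22.7),F(-110,-76.2,31),F(20,-51.7,22.7),F(20,-76.2,31),F(-120,17,16),F(-120,-17,16),F(-120,43,12),F(75,43,12),F(56,0,24)]
uv=proj(c,pts); print(uv.round(1))
v=cv2.resize(im,None,fx=1.5,fy=1.5)
for p in uv*1.5: cv2.drawMarker(v,tuple(int(a) for a in p),(0,255,0),cv2.MARKER_CROSS,9,1)
cv2.imwrite('pics/w1m.png',v)
```

```text
4.1 [0.44944176 0.05504737 0.25194089] [[-9.948e-01  1.018e-01  6.000e-04]
 [ 1.018e-01  9.948e-01  1.000e-04]
 [-6.000e-04  1.000e-04 -1.000e+00]] [0.47208858 0.03762779 0.09628108] {'fx': 280.3846050274302, 'fy': 280.3846050274302, 'cx': 252.5599503302925, 'cy': 198.98392872983263, 'eye': array([0.37639519, 0.06297051, 0.22054911]), 'orientation': array([[ 0.1024871 , -0.95270415, -0.28609647],
       [ 0.9947338 ,  0.09785964,  0.03046559],
       [-0.0010274 , -0.28771216,  0.95771638]])}
[[310.1 235.5]
 [271.5 235.4]
 [222.8 200. ]
 [187.1 203.3]
 [227.1 342.7]
 [197.1 350.3]
 [314.9 184.8]
 [269.6 184.7]
 [347.9 183.6]
 [327.7 380.6]
 [285.1 376.3]]
```

View pics/w1m.png

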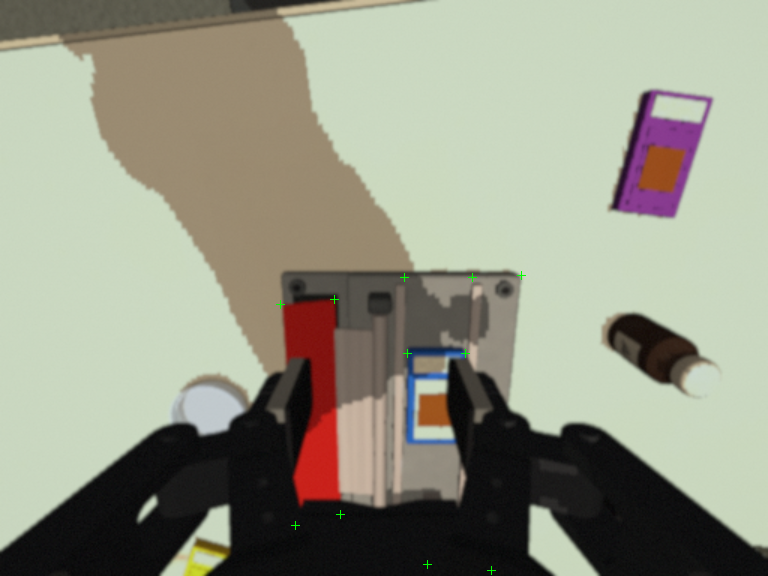

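The projected markers land within about 2 mm of the carrier's rear edge and the bar. The fingers are about 64 mm apart centre to centre, one over the bar and one behind the carrier. Descending now.

Call:
{"fn": "carry_out", "kwargs": {
  "series": [
    [0,-0.05,-0.2,0,0,0],
    [0,0,-0.2,0,0,0],
    [0,0,-0.2,0,0,0],
    [0,0,-0.2,0,0,0],
    [0,0,-0.2,0,0,0],
    [0,0,-0.1,0,0,0],
    [0,0,0,0,0,0],
    [0,0,0,0,0,0]
  ]
}}

```text
time: 5.15
position: [0.4494, 0.0534, 0.2188]
tool_rot: [[-0.995, 0.102, 0.0], [0.102, 0.995, 0.0], [-0.0, 0.0, -1.0]]
ft_force: [-0.4, -0.3, -0.2]
width: 0.58
```

Call:
{"fn": "carry_out", "kwargs": {
  "series": [
    [0,0,-0.1,0,0,0],
    [0,0,-0.1,0,0,0],
    [0,0,-0.1,0,0,0],
    [0,0,-0.05,0,0,0],
    [0,0,-0.05,0,0,0],
    [0,0,0,0,0,0],
    [0,0,0,0,0,0],
    [0,0,0,0,0,0]
  ]
}}

```text
time: 6.15
position: [0.4494, 0.0534, 0.2067]
tool_rot: [[-0.995, 0.102, 0.0], [0.102, 0.995, 0.0], [-0.0, 0.0, -1.0]]
ft_force: [-0.1, -0.1, -0.4]
width: 0.581
```

Call:
{"fn": "carry_out", "kwargs": {
  "series": [
    [0,0,-0.1,0,0,0],
    [0,0,-0.1,0,0,0],
    [0,0,0,0,0,0],
    [0,0,0,0,0,0],
    [0,0,0,0,0,0],
    [0,0,0,0,0,0],
    [0,0,0,0,0,0],
    [0,0,0,0,0,0]
  ]
}}

```text
time: 7.15
position: [0.4494, 0.0534, 0.2007]
tool_rot: [[-0.995, 0.102, -0.0], [0.102, 0.995, -0.0], [0.0, -0.0, -1.0]]
ft_force: [0.2, 0.8, 0.0]
width: 0.58
```

Call:
{"fn": "carry_out", "kwargs": {
  "series": [
    [0,0,-0.05,0,0,0],
    [0,0,-0.05,0,0,0],
    [0,0,0,0,0,0],
    [0,0,0,0,0,0],
    [0,0,0,0,0,0],
    [0,0,0,0,0,0],
    [0,0,0,0,0,0],
    [0,0,0,0,0,0]
  ]
}}

```text
time: 8.15
position: [0.4494, 0.0534, 0.1977]
tool_rot: [[-0.995, 0.102, 0.0], [0.102, 0.995, -0.0], [-0.0, -0.0, -1.0]]
ft_force: [0.6, 0.1, 0.3]
width: 0.583
```

Call:
{"fn": "carry_out", "kwargs": {
  "series": [
    [0,0,-0.05,0,0,0],
    [0,0,-0.05,0,0,0],
    [0,0,0,0,0,0],
    [0,0,0,0,0,0],
    [0,0,0,0,0,0],
    [0,0,0,0,0,0],
    [0,0,0,0,0,0],
    [0,0,0,0,0,0]
  ]
}}

```text
time: 9.15
position: [0.4494, 0.0534, 0.1947]
tool_rot: [[-0.995, 0.102, 0.0], [0.102, 0.995, -0.0], [-0.0, -0.0, -1.0]]
ft_force: [-0.3, -1.6, 2.6]
width: 0.577
```

The bar made contact at TCP z ≈ 0.196, so the tip offset is about 167 mm. Level bar should be at TCP z ≈ 0.183. I'll press on in stages.

Call:
{"fn": "carry_out", "kwargs": {
  "series": [
    [0,0,-0.1,0,0,0],
    [0,0,-0.1,0,0,0],
    [0,0,-0.1,0,0,0],
    [0,0,0,0,0,0],
    [0,0,0,0,0,0],
    [0,0,0,0,0,0],
    [0,0,0,0,0,0],
    [0,0,0,0,0,0]
  ]
}}

```text
time: 10.15
position: [0.4495, 0.0541, 0.1857]
tool_rot: [[-0.995, 0.101, 0.001], [0.101, 0.995, 0.001], [-0.0, 0.001, -1.0]]
ft_force: [-1.5, 1.9, 6.1]
width: 0.578
```

Call:
{"fn": "carry_out", "kwargs": {
  "series": [
    [0,0,-0.05,0,0,0],
    [0,0,-0.02,0,0,0],
    [0,0,0,0,0,0],
    [0,0,0,0,0,0],
    [0,0,0,0,0,0],
    [0,0,0,0,0,0],
    [0,0,0,0,0,0],
    [0,0,0,0,0,0]
  ]
}}

```text
time: 11.15
position: [0.4495, 0.0544, 0.1839]
tool_rot: [[-0.995, 0.101, 0.001], [0.101, 0.995, 0.001], [-0.001, 0.001, -1.0]]
ft_force: [-1.3, 4.1, 10.4]
width: 0.578
```

Run:
```python
from h import *
print([robot.observe()['ft_force'].round(2) for _ in range(2)])
a=cams.capture('scene')[150:260,180:340,::-1]; b=cams.capture('wrist')[:,:,::-1]
cv2.imwrite('pics/s2.png',np.vstack([cv2.resize(a,(512,352),interpolation=cv2.INTER_CUBIC),cv2.resize(b[160:310,90:410],(512,240))]))
```

```text
[array([-1.32,  4.13, 10.38]), array([-1.32,  4.13, 10.38])]
```

View pics/s2.png

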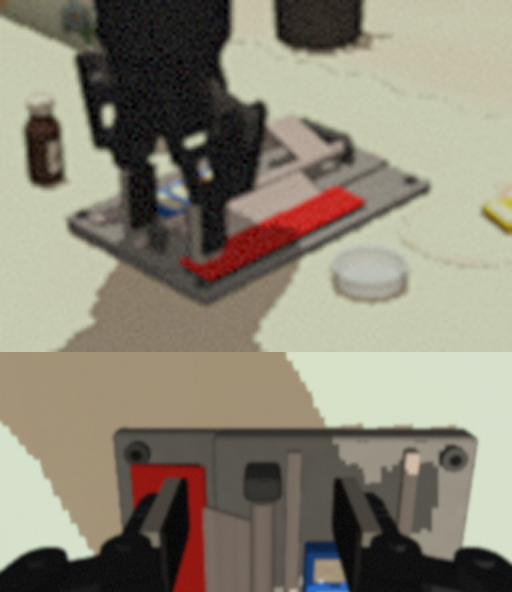

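Run:
```python
from h import *
s=robot.observe(); print(s['moment'].round(3),s['ft_force'].round(2),s['position'].round(4),s['width'],s['time'])
c=cams.get_calibration('scene')
im=cams.capture('scene')[:,:,::-1]
s=robot.observe(); print(s['moment'].round(3),s['ft_force'].round(2))
t=np.radians(-6); R=np.array([[np.cos(t),-np.sin(t)],[np.sin(t),np.cos(t)]])
F=lambda x,y,z: np.r_[np.array([.5488,.0747])+R@[x/1e3,y/1e3],z/1e3]
def rot(y,z,q): # level coords (q=.34) -> angle q
    a=.34-q; dy,dz=y+30,z-24
    return -30+dy*np.cos(a)+dz*np.sin(a), 24-dy*np.sin(a)+dz*np.cos(a)
v=cv2.resize(im[185:250,195:325],None,fx=6,fy=6,interpolation=cv2.INTER_CUBIC)
for q,col in [(.26,(0,255,0)),(.34,(255,255,0)),(.40,(255,0,255))]:
    P=[F(x,*rot(y,15.5,q)) for x,y in [(20,-50),(20,-76),(-110,-76),(-110,-50)]]
    u=(proj(c,P)-[195,185]+.5)*6-.5; cv2.polylines(v,[u.astype(int)],True,col,1)
fx=[F(*p) for p in [(-120,-82,8),(75,-82,8),(75,43,12),(56,0,24)]]
for p in (proj(c,fx)-[195,185]+.5)*6-.5: cv2.drawMarker(v,tuple(int(a) for a in p),(0,255,255),0,9)
cv2.imwrite('pics/s3.png',v)
```

```text
[ 0.56   0.357 -0.104] [-1.69  3.59  9.76] [0.4495 0.0545 0.1839] 0.5823699790055256 11.25
[ 0.537  0.365 -0.074] [-1.27  3.9  10.56]
```

View pics/s3.png

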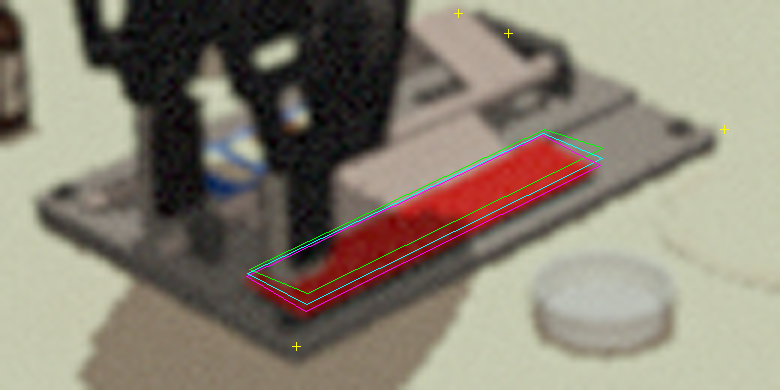

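The bar looks close to level (about 0.34). However, the force stiffens over the last 2 mm, from 6 N to 10 N, which suggests the hard stop or floor is near. I'll back off 1.5 mm, then push.

Call:
{"fn": "carry_out", "kwargs": {
  "series": [
    [0,0,0.05,0,0,0],
    [0,0,0,0,0,0],
    [0,0,0,0,0,0],
    [0.1,-0.01,0,0,0,0],
    [0.1,-0.01,0,0,0,0],
    [0.1,-0.01,0,0,0,0],
    [0,0,0,0,0,0],
    [0,0,0,0,0,0]
  ]
}}

```text
time: 12.3
position: [0.4573, 0.0525, 0.1847]
tool_rot: [[-0.995, 0.102, -0.003], [0.102, 0.995, -0.001], [0.003, -0.001, -1.0]]
ft_force: [-3.7, 0.2, 5.6]
width: 0.582
```

Call:
{"fn": "carry_out", "kwargs": {
  "series": [
    [0.16,-0.017,0,0,0,0],
    [0.16,-0.017,0,0,0,0],
    [0.16,-0.017,0,0,0,0],
    [0.16,-0.017,0,0,0,0],
    [0.16,-0.017,0,0,0,0],
    [0.16,-0.017,0,0,0,0],
    [0.16,-0.017,0,0,0,0],
    [0,0,0,0,0,0]
  ]
}}

```text
time: 13.3
position: [0.4912, 0.0488, 0.1847]
tool_rot: [[-0.995, 0.102, -0.003], [0.102, 0.995, -0.001], [0.003, -0.001, -1.0]]
ft_force: [-2.4, 0.1, 6.0]
width: 0.578
```

Run:
```python
from h import *
s=robot.observe(); print(s['position'].round(4),s['ft_force'].round(2))
a=cams.capture('scene')[170:250,190:330,::-1]; b=cams.capture('top')[145:250,185:325,::-1]
cv2.imwrite('pics/s4.png',np.vstack([cv2.resize(a,(525,300),interpolation=cv2.INTER_CUBIC),cv2.resize(b,(525,300),interpolation=cv2.INTER_CUBIC)]))
```

```text
[0.4912 0.0488 0.1847] [-2.37  0.1   6.02]
```

View pics/s4.png

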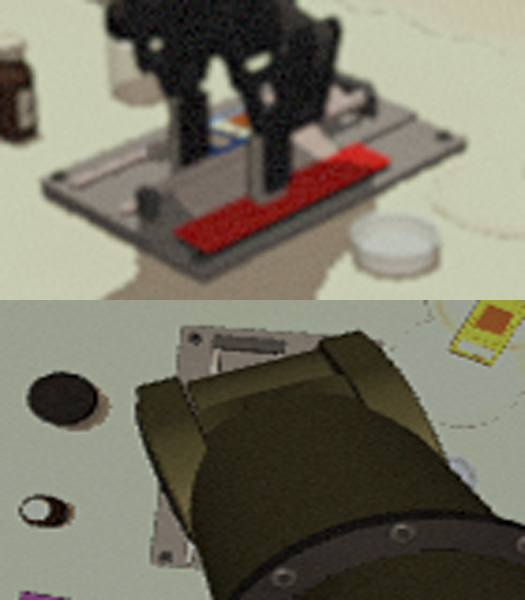

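The carrier is being pushed ahead of the finger (blue at (230,128) in the upper half) and the bar is held down. About 44 mm remain.

Call:
{"fn": "carry_out", "kwargs": {
  "series": [
    [0.16,-0.017,0,0,0,0],
    [0.16,-0.017,0,0,0,0],
    [0.16,-0.017,0,0,0,0],
    [0.16,-0.017,0,0,0,0],
    [0.16,-0.017,0,0,0,0],
    [0.16,-0.017,0,0,0,0],
    [0.16,-0.017,0,0,0,0],
    [0.0,0,0,0,0,0]
  ]
}}

```text
time: 14.4
position: [0.5248, 0.0453, 0.1846]
tool_rot: [[-0.995, 0.102, -0.003], [0.102, 0.995, -0.0], [0.003, -0.001, -1.0]]
ft_force: [-3.4, 0.3, 5.6]
width: 0.58
```

Call:
{"fn": "carry_out", "kwargs": {
  "series": [
    [0.1,-0.01,0,0,0,0],
    [0.05,-0.005,0,0,0,0],
    [0.05,-0.005,0,0,0,0],
    [0.05,-0.005,0,0,0,0],
    [0,0,0,0,0,0],
    [0,0,0,0,0,0],
    [0.0,0,0,0,0,0],
    [0,0,0,0,0,0]
  ]
}}

```text
time: 15.4
position: [0.5318, 0.0446, 0.1846]
tool_rot: [[-0.995, 0.102, -0.003], [0.102, 0.995, -0.001], [0.003, -0.001, -1.0]]
ft_force: [-3.6, 0.3, 6.9]
width: 0.585
```

Call:
{"fn": "carry_out", "kwargs": {
  "series": [
    [0.05,-0.005,0,0,0,0],
    [0.05,-0.005,0,0,0,0],
    [0,0,0,0,0,0],
    [0,0,0,0,0,0],
    [0,0,0,0,0,0],
    [0,0,0,0,0,0],
    [0.0,0,0,0,0,0],
    [0,0,0,0,0,0]
  ]
}}

```text
time: 16.4
position: [0.5348, 0.0443, 0.1846]
tool_rot: [[-0.995, 0.102, -0.003], [0.102, 0.995, -0.001], [0.003, -0.001, -1.0]]
ft_force: [-4.1, -0.3, 7.4]
width: 0.58
```

Call:
{"fn": "carry_out", "kwargs": {
  "series": [
    [0.05,-0.005,0,0,0,0],
    [0.03,-0.003,0,0,0,0],
    [0,0,0,0,0,0],
    [0,0,0,0,0,0],
    [0,0,0,0,0,0],
    [0,0,0,0,0,0],
    [0.0,0,0,0,0,0],
    [0,0,0,0,0,0]
  ]
}}

```text
time: 17.4
position: [0.536, 0.0443, 0.1844]
tool_rot: [[-0.995, 0.101, -0.007], [0.101, 0.995, -0.001], [0.007, -0.001, -1.0]]
ft_force: [-7.6, 1.6, 9.1]
width: 0.584
```

Call:
{"fn": "carry_out", "kwargs": {
  "series": [
    [0.05,-0.005,0,0,0,0],
    [0,0,0,0,0,0],
    [0,0,0,0,0,0],
    [0,0,0,0,0,0],
    [0,0,0,0,0,0],
    [0,0,0,0,0,0],
    [0.0,0,0,0,0,0],
    [0,0,0,0,0,0]
  ]
}}

```text
time: 18.4
position: [0.5366, 0.0443, 0.1842]
tool_rot: [[-0.995, 0.101, -0.009], [0.101, 0.995, -0.001], [0.009, -0.002, -1.0]]
ft_force: [-11.1, 1.9, 10.6]
width: 0.58
```

Run:
```python
from h import *
s=robot.observe(); print(s['position'].round(4),s['ft_force'].round(2))
a=cams.capture('scene')[170:250,190:330,::-1]; b=cams.capture('top')[145:215,215:315,::-1]
cv2.imwrite('pics/s5.png',np.vstack([cv2.resize(a,(525,300),interpolation=cv2.INTER_CUBIC),cv2.resize(b,(525,300),interpolation=cv2.INTER_CUBIC)]))
```

```text
[0.5366 0.0443 0.1842] [-11.15   1.91  10.63]
```

View pics/s5.png

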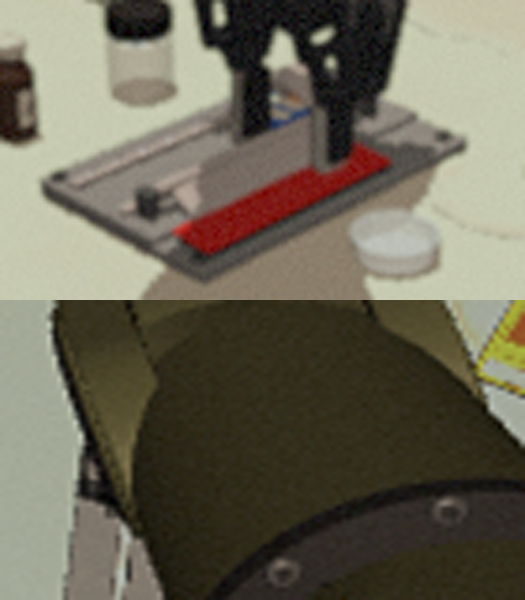

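The resisting force along x rose from 4 N to 11 N with almost no motion, and TCP x matches the expected home position, so the carrier is against the stop. I'll back off a few mm to unload, then lift straight up.

Call:
{"fn": "carry_out", "kwargs": {
  "series": [
    [-0.06,0.006,0,0,0,0],
    [-0.06,0.006,0,0,0,0],
    [-0.05,0.005,0,0,0,0],
    [0,0,0,0,0,0],
    [0,0,0.1,0,0,0],
    [0,0,0.1,0,0,0],
    [0,0,0.1,0,0,0],
    [0,0,0.1,0,0,0]
  ]
}}

```text
time: 19.5
position: [0.5348, 0.0447, 0.1971]
tool_rot: [[-0.995, 0.102, -0.0], [0.102, 0.995, 0.0], [0.0, 0.0, -1.0]]
ft_force: [-0.7, 0.8, -0.0]
width: 0.578
```

Call:
{"fn": "carry_out", "kwargs": {
  "series": [
    [0,0,0.2,0,0,0],
    [0,0,0.3,0,0,0],
    [0,0,0.5,0,0,0],
    [0,0,0.8,0,0,0],
    [0,0,0.8,0,0,0],
    [0,0,0.8,0,0,0],
    [-0.5,0,0.5,0,0,0],
    [-0.8,0,0,0,0,0]
  ]
}}

```text
time: 20.5
position: [0.4961, 0.0445, 0.3162]
tool_rot: [[-0.995, 0.102, 0.004], [0.102, 0.995, 0.0], [-0.004, 0.001, -1.0]]
ft_force: [-0.6, 0.3, -0.5]
width: 0.583
```

Call:
{"fn": "carry_out", "kwargs": {
  "series": [
    [-0.8,0.5,0,0,0,0],
    [-0.6,0.8,0,0,0,0],
    [0,1,0,0,0,0],
    [0,1,0,0,0,0],
    [0,1,0,0,0,0],
    [0,1,0,0,0,0],
    [0,0.8,0,0,0,0],
    [0,0,0,0,0,0]
  ]
}}

```text
time: 21.5
position: [0.4535, 0.2293, 0.315]
tool_rot: [[-0.995, 0.099, 0.001], [0.099, 0.995, 0.001], [-0.001, 0.002, -1.0]]
ft_force: [-0.4, -0.7, 0.7]
width: 0.58
```

Run:
```python
from h import *
s=robot.observe(); print(s['time'],s['position'].round(4),s['ft_force'].round(2))
im=cams.capture('top')[:,:,::-1].copy(); c=cams.get_calibration('top')
a=cams.capture('scene')[170:250,190:330,::-1]; b=im[145:250,185:325]
cv2.imwrite('pics/s6.png',np.hstack([cv2.resize(a,(400,300),interpolation=cv2.INTER_CUBIC),cv2.resize(b,(400,300),interpolation=cv2.INTER_CUBIC)]))
hsv=cv2.cvtColor(im,cv2.COLOR_BGR2HSV); m=cv2.inRange(hsv,(100,100,60),(125,255,255)); m[:140]=0;m[250:]=0;m[:,:220]=0;m[:,300:]=0
p=np.argwhere(m>0)[:,::-1]; w=ray2plane(c,p,.02)[:,:2]-[.5488,.0747]; t=np.radians(-6)
f=w@np.array([[np.cos(t),-np.sin(t)],[np.sin(t),np.cos(t)]])*1e3; print(len(p),np.percentile(f,[1,50,99],axis=0).round(1))
```

```text
21.5 [0.4535 0.2293 0.315 ] [-0.42 -0.74  0.73]
91 [[  0.5 -14.1]
 [ 32.3   9.3]
 [ 56.7  16.7]]
```

View pics/s6.png

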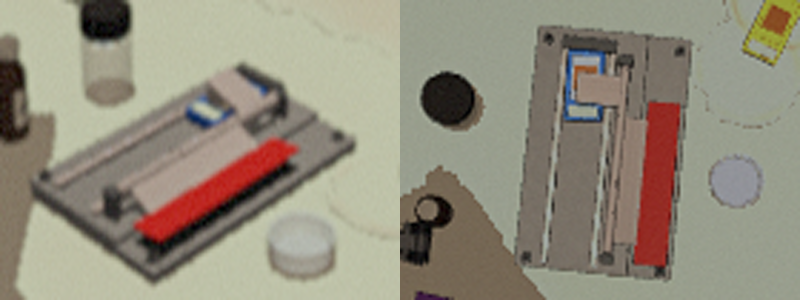

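The carrier spans fixture x 0.5 to 56.7 mm (expected 0 to 56), against the stop with the jaw lying on it. The vial, pot and petri dish have not moved, and the arm is clear.

```bash
python3 -c "
from plant import robot; robot.close_job(); print(robot.observe()['time'])"
```

```text
the job is handed in; nothing more can be done
the job is handed in; nothing more can be done
```

The carrier is home against the end stop with the jaw resting on it, and the job was handed in at about 21.6 s. `close_job` gives no verdict, so whether it passed is not known.

I held the bar down with one fingertip at roughly 6 N while the other pushed the carrier along the channel. I stopped when the force along the push rose from 4 N to 11 N with almost no motion. Then I backed off 5 mm, lifted straight up and moved clear.

**Last checks:**
- **Carrier:** in the top view it spans fixture x 0.5 to 56.7 mm, against 0 to 56 expected. Across the channel, its visible part lies within the rails (y -14 to +17 mm).
- **Surroundings:** the vial, pot and petri dish look unmoved, and the tool force after release was within sensor noise (under about 1 N).

**Not confirmed:**
- **Clip angle:** I could only judge it from pictures and force. The bar looked close to level (about 0.34) while held, and the clip looked to be resting on the carrier at the end.
- **Extra force:** it reached 10 N instead of the expected 5 N at the lowest point, so I raised the fingers (about 1 mm measured) before pushing. It was near 10 N again at the end stop. I did not settle whether this came from the clip's hard stop, the floor or friction.

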